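# Refit the heat shield on top of the grill drawer

## Robot

A 7-joint arm with a two-finger parallel gripper is mounted at the origin on the work surface. World frame = base frame: x ahead of the robot, y to its left, z up, the work surface at z = 0. Lengths are in mm, angles in rad, forces in N, time in s.
With the tool pointing down it reaches from about 400 to 875 mm from the base axis. Payload 4.4 kg.
Tool frame: the origin (TCP) lies on the centre line of the jaws, within the pads' length; the fingertips stand 25 mm ahead of it and the grasp point (between the pads) lies 6 mm ahead of it (ctrl.finger_overhang is the distance from the TCP to the fingertips, in mm); z points along the fingers, y is the line along which they close (so a half turn about z gives the same grasp; the last joint's range is limited). The gripper opens to 85 mm and grips with 20 to 120 N. Pads are 22 mm wide; open, the fingers measure 114 mm over their backs; the gripper's body (76 mm by 85 mm) begins 54 mm behind the grasp point. The pads swing forward as they close: fully open they stand 13 mm farther back than shut.
Start: joints at [-1.326, 0.628, 0.038, 1.517, -0.027, 0.996, -0.02], TCP at [198.76, 618.88, 256.313] pointing down, gripper open.
Joint ranges: [-3.06, 3.06], [-0.37, 2.12], [-1.25, 1.32], [0.18, 2.47], [-1.1, 4.24], [0.23, 1.98], [-2.94, 2.94]. Speed limits (rad/s): [2.57, 2.57, 3.14, 3.14, 3.14, 3.14, 3.14].

## Interface

Orientations are given as [roll, pitch, yaw] about the fixed x, y, z axes, in that order (R = Rz(yaw) Ry(pitch) Rx(roll)).
In Python, from cell import ctrl gives the robot as it stands. The module is installed in compiled form; this text tells all that it offers.
- The arm moves only by the tool play_rows, never from a script. Its argument "targets" is a list of rows, each a list of 5 numbers: the closure, from 0 (fully open) to 1 (shut), then the shift along the tool's x, y, z in cm, then the turn about the tool's z in degrees. In form: [[gripper, dx, dy, dz, spin], ...]. A call has 1 to 10 rows; each row is the pose to reach, as a shift and turn from the pose commanded when the call began, along the tool's axes at that moment; what a row does not reach only later rows make up. A row lasts 1/10 s, in which the tool goes at most 50 mm and 8.59 degrees, less where a joint would pass 70% of its speed; a pose out of reach is approached as far as the arm can. A call with a gripper value outside its range is refused whole. The fingers move at their own pace and stop on an object; the grip force is fixed at half the most. Time passes only in rows, so rows that repeat a pose let the fingers close. It gives the time, the measured TCP pose, the force, the opening and the grip force at its end, in the units of the state.
- ctrl.read_state(): the state, without advancing time (a new reading comes with each control period).
- ctrl.get_image(name): name is "side" or "top"; returns (picture, depth): 480x640x3 uint8, red, green, blue; 480x640 float32, mm along the optical axis (not along the pixel's ray), 0 where there is no reading.
- ctrl.calibration(name): a dict with "vfov" (degrees; the focal length in pixels is half the picture's height over the tangent of half this angle, whatever the lens; pixels are square), "cx", "cy" (the principal point, pixels), "extrinsics" (4x4, takes a point from camera to world coordinates). Camera axes: x right, y down, z forward; pixel columns grow to the right and rows downward; lengths in mm; the calibration is good to about 2 mm. A picture is of the moment at which its call begins. calibration takes no time and is no camera call.
- ctrl.finish_job(): hands the job in; it is judged then, once.
Trained networks look in the newest picture that a camera, given by its name, has taken for a name from the list of things; names that differ only in an ending like _2 or _b are one class to them, and where a whole thing is asked for, a point or a joint stands for the part that bears it (a point fixed in the world has none). Each returns a list of dicts, best first, with "confidence" (0 to 1); they miss things now and then, are a little off and sometimes report something else, mostly with a low value. They report only what shows in the picture. A call takes as long as a camera call. They do not tell look-alikes from the thing itself.
- ctrl.search_frame(camera, name): "bbox" ([left, top, right, bottom] in pixels, round what is visible of it).
- ctrl.trace(camera, name): "pixels" (480x640 bool, what is visible of it) and "bbox" ([left, top, right, bottom] in pixels, round what is visible of it).
The state is a dict: "clock": time; "qpos": joint angles; "qd": joint speeds; "tau": joint torques, N m; "eef_pos": TCP position; "tool_rot": TCP orientation; "force": force on the tool from outside, world axes, zero at the start; "torque": the same for the moment, N m; "width": finger opening in mm; "gripper_force": force on a finger pad.
Only numpy, scipy, OpenCV 4.12 (cv2) and the standard library are available. Lean on these libraries where they do the work, as an engineer would, in place of code of your own. Each camera call takes 0.05 s, during which the arm holds its last target. There are 200 camera calls.

## Task

The heat shield has been wiped clean; put it back on top of the drawer unit. Feel for the two studs with the plate (press lightly and never lean on it with more than about 4 kg), let both stud heads come up through its two keyholes together so that it lies flat, then slide it gently away from the drawer front until it stops and is hooked under both heads, and let go. Leave the drawer open as it is, and do not disturb the salt cellar or the spatula.

Things in the scene. Friction and masses are not known exactly. Their poses are not given: they have to be found in the camera images.
- shield: Loose aluminium heat shield, 0.3 to 0.55 kg, flat on the shelf: plate 160 mm (its x) by 220 mm (its y), 4 mm thick. Origin: centre of its underside, z up. Its front edge (-x) has a lip turned up to 12 mm above the underside; fit it with the lip on the drawer-front side, shield x along drawer_unit x.
- shield_grip (a point): Middle of the shield's handle, 43 mm straight above its origin, same axes. The handle is a flat bar along the shield's y, 104 mm long, 12 mm thick in x, 34 to 52 mm above the underside, open below between 12 mm feet at y = +46 and -46 mm. Take it here from above, fingers closing along the shield's x.
- keyhole (a point): Centre, at the underside, of the wide entry of the keyhole on the shield's +y side: 10 mm in x and 80 mm in y from the shield's origin, same axes; an equal keyhole lies at y = -80 mm. Each goes right through: entry 16 mm (x) by 15 mm (y), then a slot 9 mm wide with a bevelled mouth that runs toward the lip (-x) and ends 25 mm from the entry's centre.
- drawer_unit: Fixed stainless drawer unit, housing 260 mm (x) by 300 mm (y) by 110 mm high. Origin: centre of its underside, z up, x from the drawer front to the back (the drawer comes out toward -x). Two hat channels stand on its roof. The shield's origin read in this frame: stud heads in the entries x = -10 mm, slid home x = +12 mm, lying on the channels z = 126 mm, resting on the heads z = 137.5 mm.
- channels (a point): Nominal midpoint between the studs, 126 mm above the unit's origin, same axes, fixed to the housing. Two aluminium hat channels along x (150 mm long, tops 30 mm wide at this height), nominally at y = +80 and -80 mm, are one rigid piece clamped through slots along y: it sits shifted by up to 14 mm either way in y. This reading does not show the shift: find it by feel or by eye.
- stud_nominal (a point): Where the +y stud would stand with the channels unshifted, at the channel top: y = +80 mm from point channels, same axes; the other is at y = -80 mm. Real studs: both shifted alike in y by up to 14 mm, exact in x, unyielding; neck 6 mm across and 6 mm high, then a head 12 mm across, top edge bevelled 1 mm, topping out 11.5 mm above the channel. The studs bear at most 40 N from the shield.
- drawer (a joint): How far the drawer is pulled out toward -x, in m (0 shut, 0.19 fully out); it starts about half open and slides with about 6 N of friction.
- drawer_pull (a point): Middle of the top of the drawer's pull, a folded strip 200 mm wide along the top of the drawer front, 98 mm above the shelf, standing out 22 mm from the front.
- salt_cellar: Closed white ceramic salt cellar, 86 mm in diameter, 76 mm high with its knob, before the shield. Origin: centre of its underside.
- spatula: Steel spatula lying behind the shield, 320 mm long along its x, handle toward -x, up to 20 mm high. Origin: below the middle of its length.
There are look-alikes about, which are no part of the job. Of the things that look like the salt_cellar, take the one that is farthest to the robot's right at the start.

How it is judged (in metres and radians):
On the way:
1. The shield lies flat on both channels with the stud heads up through the wide entries of its keyholes (z of shield in the frame of drawer_unit between 0.122 and 0.129 m and angle between shield's own z axis and vertical below 0.04 rad and angle between the x axis of shield and the x axis of drawer_unit, either way round below 0.07 rad and y of shield in the frame of drawer_unit between -0.018 and 0.018 m and y of keyhole in the frame of drawer_unit above 0.05 m and x of shield in the frame of drawer_unit between -0.016 and -0.003 m), for 0.1 s.
At the end, for the whole second after the job is handed in: Shield let go and at rest, flat on both channel tops (within 3 mm, tilt under 0.04 rad, square to the unit within 0.07 rad), hooked under both heads and slid back to within 3 mm of the stop; drawer still half open (70 to 150 mm), salt cellar upright (z of shield in the frame of drawer_unit between 0.122 and 0.129 m and angle between shield's own z axis and vertical below 0.04 rad and angle between the x axis of shield and the x axis of drawer_unit, either way round below 0.07 rad and y of shield in the frame of drawer_unit between -0.018 and 0.018 m and y of keyhole in the frame of drawer_unit above 0.05 m and x of shield in the frame of drawer_unit between 0.009 and 0.0145 m and linear speed of shield below 0.01 m/s and angular speed of shield below 0.05 rad/s and value of joint drawer between 0.07 and 0.15 m and angle between salt_cellar's own z axis and vertical below 0.1 rad); the robot touches nothing.
It fails at once if The shield is pressed, pushed or dropped on the drawer unit or its studs with more than 40 N (contact force between shield and drawer_unit above 40 N).
It fails at once if The drawer is shifted more than 20 mm (distance of drawer_pull from where it was at the start of the episode above 0.02 m).
It fails at once if The salt cellar is moved more than 20 mm (distance of salt_cellar from where it was at the start of the episode above 0.02 m).
It fails at once if The spatula is moved more than 20 mm (distance of spatula from where it was at the start of the episode above 0.02 m).
It also fails if it takes over 72 s, if anything falls off the work surface, if the arm or the gripper's body presses on something with over 40 N, if the wrist force passes 120 N, or if a joint passes its speed limit or range.

## Working session

There is one attempt and no reset: what is moved stays moved. The work goes in short steps, Python scripts to look and compute and a tool call to move; the robot and the scene stay as the last step left them, time stands still between calls to the robot, and variables do not carry over. Pictures are saved under pics/ and viewed, at most 10 in all, crops included, and the job is handed in when it is done.

Besides the shell and the picture viewer there is one more tool, called after "Call:" as name([rows], argument=value, ...), one row to a line, values as JSON. play_rows: Moves the arm, as the interface text tells. Its arguments: {"type":"object","properties":{"targets":{"type":"array"}},"required":["targets"]}

```bash
mkdir -p pics
cat > h.py <<'E'
import numpy as np, cv2
from cell import ctrl
def cam(n):
    c=ctrl.calibration(n); f=240/np.tan(np.radians(c["vfov"])/2); return c,f,np.array(c["extrinsics"])
def cloud(n,d):
    c,f,T=cam(n); v,u=np.mgrid[:480,:640]
    P=np.stack([(u-c["cx"])/f*d,(v-c["cy"])/f*d,d],-1)
    W=P@T[:3,:3].T+T[:3,3]; W[d<=0]=np.nan; return W
def proj(n,p):
    c,f,T=cam(n); q=(np.array(p)-T[:3,3])@T[:3,:3]; return q[0]/q[2]*f+c["cx"],q[1]/q[2]*f+c["cy"]
def shot(n,tag):
    im,d=ctrl.get_image(n); cv2.imwrite(f"pics/{tag}.png",im[...,::-1]); return im,d
E
python3 - <<'E'
from h import *
s=ctrl.read_state(); print({k:np.round(v,3).tolist() for k,v in s.items()})
for n in("top","side"):
    im,d=shot(n,n+"0"); W=cloud(n,d); np.save(n+"0.npy",W)
    c,f,T=cam(n); print(n,f,T.round(2).tolist(), (d>0).mean())
    for o in("shield","drawer_unit","salt_cellar","spatula","drawer"):
        for r in ctrl.trace(n,o):
            m=r["pixels"]; print(n,o,round(r["confidence"],2),r["bbox"],np.nanmedian(W[m],0).round(),np.nanpercentile(W[m],[3,97],axis=0).round().tolist())
E
```

```text
{'clock': 0.0, 'qpos': [-1.326, 0.629, 0.038, 1.518, -0.027, 0.996, -0.02], 'qd': [-0.001, 0.001, 0.001, -0.001, -0.001, 0.0, 0.0], 'tau': [0.001, -56.34, 1.226, -19.345, 0.011, 0.011, -0.0], 'eef_pos': [198.572, 618.309, 255.37], 'tool_rot': [-3.14, 0.0, 2.831], 'force': [-0.133, -0.179, 0.379], 'torque': [-0.02, -0.028, -0.013], 'gripper_force': 0.0, 'width': 85.348}
top 479.31509745645303 [[0.02, -1.0, 0.08, 515.64], [-1.0, -0.02, -0.0, -9.81], [0.0, -0.08, -1.0, 1140.75], [0.0, 0.0, 0.0, 1.0]] 0.9958756510416666
top shield 0.79 [363.7, 214.3, 457.5, 289.6] [ 590. -203.    5.] [[517.0, -306.0, 1.0], [668.0, -101.0, 51.0]]
top shield 0.18 [158.0, 323.9, 297.1, 387.4] [343. 215.  23.] [[296.0, 74.0, 8.0], [404.0, 346.0, 104.0]]
top drawer_unit 0.62 [147.8, 201.5, 297.5, 386.8] [488. 216. 110.] [[307.0, 74.0, 9.0], [664.0, 356.0, 128.0]]
top salt_cellar 0.97 [404.9, 311.9, 443.6, 353.6] [ 413. -222.   59.] [[374.0, -262.0, 17.0], [449.0, -186.0, 72.0]]
top salt_cellar 0.73 [342.8, 321.1, 382.4, 359.6] [391. -86.  59.] [[354.0, -122.0, 50.0], [428.0, -51.0, 72.0]]
top salt_cellar 0.67
[... 885 characters left out ...]
70.0, 349.0, 125.0]]
side salt_cellar 0.86 [183.8, 330.8, 228.7, 386.1] [ 417. -240.   57.] [[378.0, -267.0, 16.0], [452.0, -194.0, 69.0]]
side salt_cellar 0.86 [181.8, 277.1, 226.7, 321.5] [ 395. -104.   56.] [[356.0, -129.0, 15.0], [430.0, -56.0, 69.0]]
side salt_cellar 0.84 [401.5, 235.5, 439.1, 280.3] [840. -24.  56.] [[807.0, -47.0, 11.0], [881.0, 25.0, 68.0]]
side spatula 0.59 [361.7, 295.6, 411.6, 443.9] [ 752. -159.    5.] [[722.0, -385.0, -0.0], [780.0, -79.0, 21.0]]
side drawer 0.81 [165.4, 147.0, 228.9, 256.4] [347. 202.  41.] [[299.0, 61.0, 7.0], [413.0, 348.0, 102.0]]
side drawer 0.68 [183.1, 333.5, 229.9, 386.2] [ 417. -239.   57.] [[378.0, -267.0, 15.0], [452.0, -193.0, 69.0]]
```

```bash
python3 -c "
import cv2,numpy as np
a=cv2.imread('pics/top0.png');b=cv2.imread('pics/side0.png');cv2.imwrite('pics/both.png',cv2.resize(np.vstack([a,b]),None,fx=.625,fy=.625))"
```

```text
(no output)
```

View pics/top0.png

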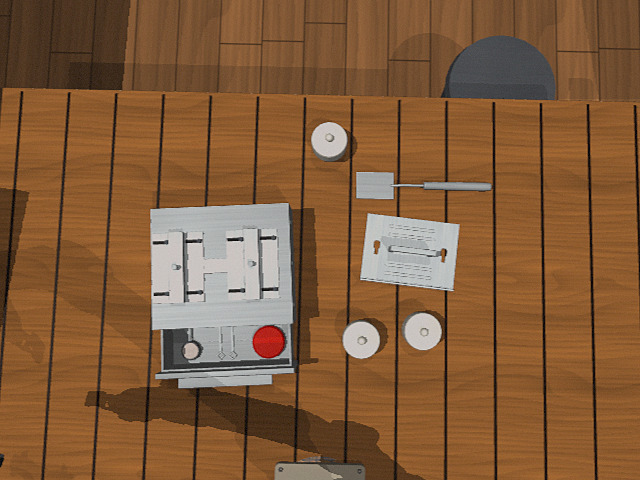

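View pics/side0.png

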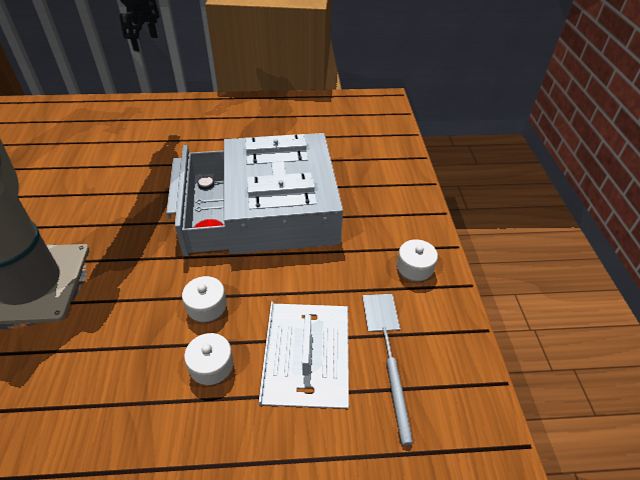

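The top view shows the shield at about (410,252), keyholes at (377,246) and (443,254), and studs at (177,266) and (251,263) on the unit. Three things look like the salt cellar: (361,340), (423,331) and (329,141). The one at (423,331) fits, being farthest right (y≈-222) and in front of the shield.

Run:
```python
from h import *
im=cv2.imread("pics/top0.png")
cv2.imwrite("pics/crop1.png",np.vstack([cv2.resize(im[190:395,140:330],None,fx=3,fy=3)[:300*1],cv2.resize(im[200:300,350:540],None,fx=3,fy=3)]))
def rect(P):
    r=cv2.minAreaRect(P[:,:2].astype(np.float32)); return np.round(r[0],1),np.round(r[1],1),round(r[2],2)
for n in("top","side"):
    W=np.load(n+"0.npy"); x,y,z=W[...,0],W[...,1],W[...,2]
    U=(x>250)&(x<720)&(y>30)&(y<400)
    roof=U&(z>104)&(z<117)&(x>410)
    print(n,"roofz",np.median(z[roof]),rect(W[roof]))
    for t,lo,hi in(("chan",122,131),("studs",133,142)):
        m=U&(z>lo)&(z<hi)&(x>430)
        k,l,s,c=cv2.connectedComponentsWithStats(m.astype(np.uint8))
        for i in range(1,k):
            if s[i,4]>=3: print(t,s[i].tolist(),W[l==i].mean(0).round(1),rect(W[l==i]))
    S=(x>490)&(x<700)&(y>-330)&(y<-80)
    for t,lo,hi in(("plate",2.5,16),("lip",8,16),("handle",44,60)):
        P=W[S&(z>lo)&(z<hi)]; print(t,len(P),np.median(P,0).round(1),rect(P))
```

```text
top roofz 111.42824468957224 (array([546.6, 221. ]), array([260.5, 301.4]), 3.84)
chan [244, 228, 17, 72, 979] [550.5 152.2 126.7] (array([550.9, 152.3]), array([149.4,  30.8]), 3.83)
chan [169, 232, 16, 71, 1004] [540.4 311.1 126.8] (array([540.3, 311.7]), array([149.2,  31.6]), 3.66)
studs [248, 261, 6, 6, 23] [550.9 152.1 137.7] (array([550.8, 152.2]), array([10.1, 10. ]), 26.99)
studs [172, 264, 6, 6, 29] [540.2 311.3 138.6] (array([540.5, 311.7]), array([11. ,  9.2]), 5.7)
plate 5564 [ 588.7 -203.2    5. ] (array([ 595. , -204.9]), array([209.9, 249.4]), 0.01)
lip 572 [ 555.2 -202.7    9.3] (array([ 586.6, -201.7]), array([217.4, 169. ]), 84.94)
handle 251 [ 591.9 -203.6   52.6] (array([ 592.3, -202.9]), array([103.2,  12.2]), 84.21)
side roofz 110.04382822770549 (array([548.5, 218.8]), array([260.3, 305.2]), 3.8)
chan [245, 138, 61, 13, 474] [541.1 309.7 125.2] (array([542. , 311.1]), array([149.6,  34.2]), 4.25)
chan [247, 179, 67, 15, 622] [551.9 150.4 125.2] (array([552.5, 152.6]), array([149.2,  36.3]), 4.2)
studs [273, 139, 5, 3, 15] [542.3 311.2 136.1] (array([543.9, 311.3]), array([12.2,  9.6]), 38.34)
studs [278, 180, 5, 4, 19] [553. 151. 136.] (array([552.8, 151.3]), array([11.1,  9.1]), 89.95)
plate 6573 [ 590.4 -219.8    4.2] (array([ 595.2, -205.6]), array([209.4, 248.6]), 0.01)
lip 287 [ 518.5 -216.2   11.1] (array([ 592.8, -202.3]), array([221. , 158.1]), 84.34)
handle 327 [ 593.6 -208.4   51.4] (array([ 593.8, -204. ]), array([105.,  12.]), 84.4)
```

View pics/crop1.png

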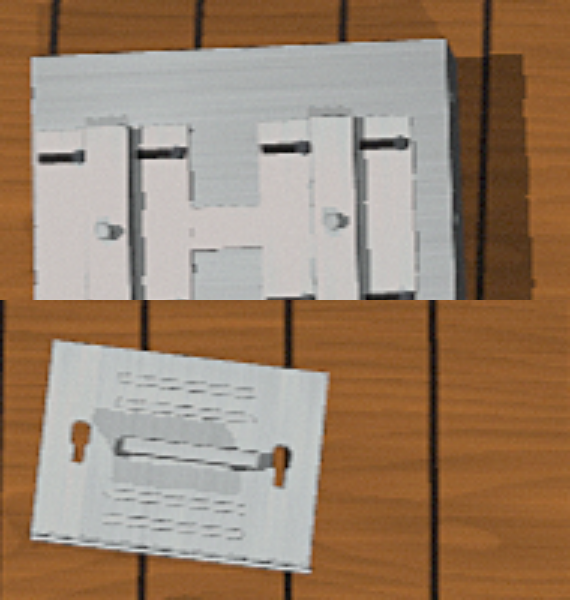

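The crop confirms a shield at yaw ≈ -5.7° with its slots running toward the lip (-x). The unit is at yaw ≈ +3.8° and the stud midpoint is at about (546.6, 231.4). Next I go above the shield handle.

```bash
cat >> h.py <<'E'
from scipy.spatial.transform import Rotation as Ro
def go(p,yaw):  # shift (cm) and spin (deg) from measured pose to TCP target, tool down
    s=ctrl.read_state(); R=Ro.from_euler("xyz",s["tool_rot"]); d=R.inv().apply(np.array(p)-s["eef_pos"])/10
    y=np.degrees(s["tool_rot"][2]); sp=-((yaw-y+180)%360-180)
    print("t",round(s["clock"],2),"pos",np.round(s["eef_pos"],1),"rpy",np.degrees(s["tool_rot"]).round(2),"F",np.round(s["force"],1),"M",np.round(s["torque"],2),"w",round(s["width"],1),"q",np.round(s["qpos"],2)); print("shift",d.round(2),"spin",round(sp,2))
E
python3 -c "
from h import *
go([593,-203.5,180],84.3)"
```

```text
t 0.6 pos [198.7 618.9 256.3] rpy [-1.8000e+02 -1.0000e-02  1.6219e+02] F [-0.3 -0.1 -0.5] M [ 0.03  0.02 -0.01] w 85.2 q [-1.33  0.63  0.04  1.52 -0.03  1.   -0.02]
shift [-62.69 -66.24   7.63] spin 77.89
```

Call:
play_rows([
  [0,-62.7,-66.2,0,77.9],
  [0,-62.7,-66.2,0,77.9],
  [0,-62.7,-66.2,0,77.9],
  [0,-62.7,-66.2,0,77.9],
  [0,-62.7,-66.2,0,77.9],
  [0,-62.7,-66.2,0,77.9],
  [0,-62.7,-66.2,0,77.9],
  [0,-62.7,-66.2,0,77.9],
  [0,-62.7,-66.2,0,77.9],
  [0,-62.7,-66.2,0,77.9],
])

```text
clock: 1.6
eef_pos: [415.8, 166.5, 256.7]
tool_rot: [3.141, -0.001, 1.468]
force: [2.0, 0.6, -0.0]
width: 85.5
gripper_force: 0.0
```

```bash
python3 -c "
from h import *
go([593,-203.5,160],84.3)"
```

```text
t 1.6 pos [415.8 166.5 256.7] rpy [ 1.7994e+02 -3.0000e-02  8.4130e+01] F [ 2.   0.6 -0. ] M [0.06 0.   0.01] w 85.5 q [-0.78  0.37  0.46  2.06 -0.24  0.75 -0.28]
shift [-35.    21.4    9.67] spin -0.17
```

Call:
play_rows([
  [0,-35,21.4,0,0],
  [0,-35,21.4,0,0],
  [0,-35,21.4,0,0],
  [0,-35,21.4,0,0],
  [0,-35,21.4,9.7,0],
  [0,-35,21.4,9.7,0],
  [0,-35,21.4,9.7,0],
  [0,-35,21.4,9.7,0],
  [0,-35,21.4,9.7,0],
  [0,-35,21.4,9.7,0],
])

```text
clock: 2.6
eef_pos: [592.8, -206.9, 157.3]
tool_rot: [-3.14, 0.003, 1.465]
force: [-0.4, 0.3, 0.6]
width: 85.3
gripper_force: 0.0
```

Run:
```python
from h import *
go([593,-203.5,49],84.3)
im,d=shot("side","side1"); W=cloud("side",d); x,y,z=np.moveaxis(W,-1,0)
P=W[(z>44)&(z<58)&(x>570)&(x<615)&(y>-265)&(y<-150)]; r=cv2.minAreaRect(P[:,:2].astype(np.float32)); print(len(P),r)
cv2.imwrite("pics/crop2.png",cv2.resize(cv2.imread("pics/side1.png")[200:440,160:440],None,fx=2.4,fy=2.4))
```

```text
t 2.6 pos [ 592.8 -206.9  157.3] rpy [-179.92    0.19   83.96] F [-0.4  0.3  0.6] M [-0.03  0.05 -0.02] w 85.3 q [ 0.07  0.74  0.37  1.68 -0.35  0.79  0.49]
shift [ 0.38  0.   10.83] spin -0.34
326 ((593.770263671875, -204.14039611816406), (104.3614501953125, 11.978599548339844), 84.34268951416016)
```

View pics/crop2.png

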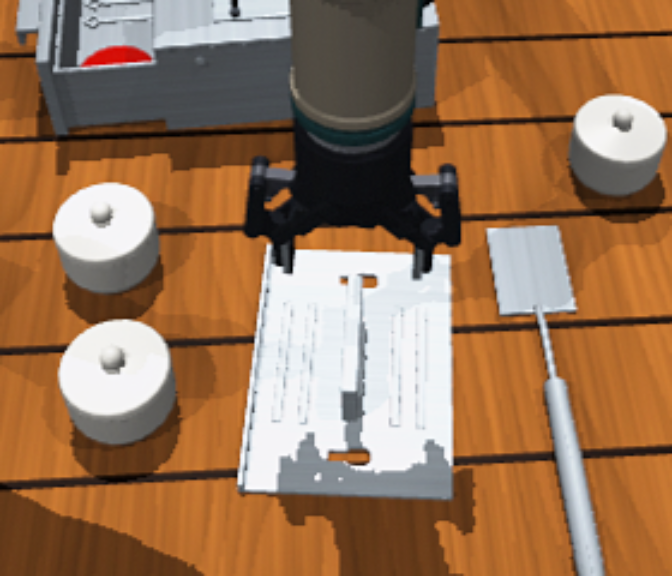

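The gripper straddles the handle bar (crop about (352,345)), clear of the salt cellars and spatula. I'll go down and close.

Call:
play_rows([
  [0,0.3,0,4,-0.3],
  [0,0.3,0,8,-0.3],
  [0,0.3,0,10.8,-0.3],
  [0,0.3,0,10.8,-0.3],
  [0.5,0.3,0,10.8,-0.3],
  [1,0.3,0,10.8,-0.3],
  [1,0.3,0,10.8,-0.3],
  [1,0.3,0,10.8,-0.3],
  [1,0.3,0,10.8,-0.3],
  [1,0.3,0,10.8,-0.3],
])

```text
clock: 3.65
eef_pos: [593.8, -198.6, 52.3]
tool_rot: [3.141, -0.0, 1.476]
force: [-0.7, 1.0, 6.2]
width: 10.8
gripper_force: 59.9
```

```bash
python3 -c "
from h import *
go([593,-203.5,49],84.3)"
```

```text
t 3.65 pos [ 593.8 -198.6   52.3] rpy [ 1.7995e+02 -1.0000e-02  8.4590e+01] F [-0.7  1.   6.2] M [0.13 0.34 0.08] w 10.8 q [ 0.1   0.88  0.29  1.73 -0.41  0.59  0.55]
shift [-0.5  -0.03  0.33] spin 0.29
```

Call:
play_rows([
  [1,0,0,-0.3,0],
  [1,0,0,-0.8,0],
  [1,0,0,-2,0],
  [1,0,0,-5,0],
  [1,0,0,-8,0],
  [1,0,0,-12,0],
  [1,0,0,-16,0],
  [1,0,0,-16,0],
  [1,0,0,-16,0],
  [1,0,0,-16,0],
])

```text
clock: 4.65
eef_pos: [592.4, -197.7, 210.1]
tool_rot: [-3.139, -0.001, 1.477]
force: [0.2, 1.3, -3.6]
width: 10.6
gripper_force: 58.9
```

Run:
```python
from h import *
u=np.radians(3.8); ex=np.array([np.cos(u),np.sin(u)]); ey=np.array([-ex[1],ex[0]])
m=np.array([546.6,231.4])-10*ex  # shield origin with heads in entries
print(m)
go([*(m-4.9*0*ey),212],93.8)
im,d=ctrl.get_image("side"); W=cloud("side",d); x,y,z=np.moveaxis(W,-1,0)
for n in("side","top"):
    if n=="top":
        im,d=shot("top","top2"); W=cloud("top",d)
    for r in ctrl.trace(n,"shield")[:1]:
        P=W[r["pixels"]]; P=P[np.isfinite(P[:,0])]; q=P[(P[:,2]>155)&(P[:,2]<190)]
        print(n,r["confidence"],r["bbox"],np.median(P,0).round(1),cv2.minAreaRect(q[:,:2].astype(np.float32)))
        A=np.c_[q[:,:2]-q[:,:2].mean(0),np.ones(len(q))]; w=np.ones(len(q),bool)
        for _ in range(5):
            c=np.linalg.lstsq(A[w],q[w,2],rcond=None)[0]; w=abs(A@c-q[:,2])<2
        print("plane",c,q[:,:2].mean(0),w.mean())
```

```text
[536.62198532 230.737261  ]
t 4.65 pos [ 592.4 -197.7  210.1] rpy [-1.7983e+02 -6.0000e-02  8.4600e+01] F [ 0.2  1.3 -3.6] M [ 0.1  -0.02  0.01] w 10.6 q [ 0.04  0.68  0.4   1.65 -0.32  0.89  0.47]
shift [42.13 -9.58 -0.12] spin -9.2
side 0.95 [247.9, 254.7, 355.2, 365.5] [ 590.3 -240.8  161.6] ((593.4677734375, -203.3075408935547), (220.48281860351562, 160.19554138183594), 84.6055679321289)
plane [-3.31831620e-03  2.81235302e-03  1.61458040e+02] [ 590.74560469 -237.18335296] 0.83381313792201
top 0.83 [366.5, 201.2, 424.7, 285.7] [ 594.4 -145.8  162.2] ((597.1911010742188, -149.18646240234375), (113.30936431884766, 160.32737731933594), 84.4683837890625)
plane [-4.11794816e-03 -3.42689341e-03  1.62143317e+02] [ 597.30862679 -144.57577862] 0.6921228304405874
```

Call:
play_rows([
  [1,2,-0.5,0,-1],
  [1,6,-1.4,0,-2],
  [1,11,-2.5,0,-3],
  [1,16,-3.6,0,-4],
  [1,21,-4.8,0,-5],
  [1,26,-5.9,0,-6],
  [1,31,-7,0,-7],
  [1,36,-8.1,0,-8],
  [1,40,-9,0,-9],
  [1,42.6,-9.6,0,-9.3],
])

```text
clock: 5.85
eef_pos: [536.3, 240.5, 210.3]
tool_rot: [-3.14, -0.002, 1.645]
force: [0.1, 0.2, -2.7]
width: 11.0
gripper_force: 58.9
```

Call:
play_rows([
  [1,0,0,0,0],
  [1,0,0,0,0],
  [1,0,0,0,0],
  [1,0,0,0,0],
  [1,0,0,0,0],
])

```text
clock: 6.35
eef_pos: [538.5, 233.4, 211.3]
tool_rot: [3.142, 0.0, 1.636]
force: [0.7, -0.3, -3.3]
width: 10.7
gripper_force: 58.8
```

```bash
cat >> h.py <<'E'
def plate(n,d,zt):
    """shield rect centre/yaw from plate-top pixels near height zt, box around unit"""
    W=cloud(n,d); x,y,z=np.moveaxis(W,-1,0)
    m=(abs(z-zt)<4)&(x>420)&(x<680)&(y>80)&(y<380)
    P=W[m]; r=cv2.minAreaRect(P[:,:2].astype(np.float32)); print(n,"plate",m.sum(),np.round(r[0],1),np.round(r[1],1),round(r[2],2),"zmed",np.median(P[:,2]).round(1)); return W
E
python3 - <<'E'
from h import *
go([536.8,235.9,200],93.9)
zt=ctrl.read_state()["eef_pos"][2]-48
for n in("top","side"):
    im,d=shot(n,n+"3"); plate(n,d,zt)
    for k in((540.4,311.3,137.5),(550.9,152.1,137.5)): print(n,np.round(proj(n,k),1))
a=cv2.imread("pics/top3.png")[200:330,130:320]; b=cv2.imread("pics/side3.png")[100:230,220:410]
cv2.imwrite("pics/crop3.png",cv2.resize(np.vstack([a,b]),None,fx=2.3*1,fy=2.3,interpolation=cv2.INTER_CUBIC))
E
```

```text
t 6.35 pos [538.5 233.4 211.3] rpy [1.800e+02 2.000e-02 9.376e+01] F [ 0.7 -0.3 -3.3] M [ 0.05 -0.   -0.01] w 10.7 q [-0.71  0.62  0.4   1.75 -0.31  0.83 -0.1 ]
shift [ 0.27 -0.15  1.13] spin -0.14
top plate 4577 [539.6 212.9] [160.  189.4] 3.64 zmed 163.9
top [174.6 266.6]
top [250.9 263.3]
side plate 3414 [541.4 228.3] [159.4 227.1] 3.03 zmed 162.5
side [274.2 139.5]
side [279.1 180.8]
```

View pics/crop3.png

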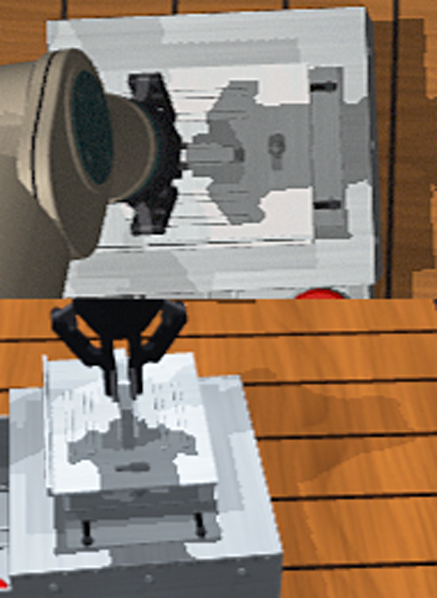

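The -y keyhole shows in the top view at crop (276,150), which is image (250,265), right over the expected stud at (251,263). I'll lower to about 4 mm above the heads and look through it.

Call:
play_rows([
  [1,0.25,-0.15,0.6,-0.1],
  [1,0.25,-0.15,1.2,-0.1],
  [1,0.25,-0.15,1.7,-0.1],
  [1,0.25,-0.15,1.7,-0.1],
  [1,0.25,-0.15,1.7,-0.1],
  [1,0.25,-0.15,1.7,-0.1],
])

```text
clock: 7.05
eef_pos: [536.7, 237.1, 194.4]
tool_rot: [3.141, -0.0, 1.64]
force: [0.1, 0.4, -2.9]
width: 10.6
gripper_force: 58.8
```

Run:
```python
from h import *
go([536.8,235.9,194],93.9)
zt=ctrl.read_state()["eef_pos"][2]-48
out=[]
for n in("top","side"):
    im,d=shot(n,n+"4"); W=plate(n,d,zt)
    u,v=np.round(proj(n,(550.9,152.1,140))).astype(int)
    out.append(cv2.resize(im[v-14:v+14,u-14:u+14,::-1],(392,392),interpolation=cv2.INTER_CUBIC))
    print(u,v); print(W[v-7:v+8,u-7:u+8,2].round().astype(int))
cv2.imwrite("pics/crop4.png",np.hstack(out))
```

```text
t 7.05 pos [536.7 237.1 194.4] rpy [179.98  -0.    93.99] F [ 0.1  0.4 -2.9] M [-0.02 -0.    0.04] w 10.6 q [-0.71  0.64  0.38  1.77 -0.32  0.79 -0.09]
shift [-0.12  0.01  0.04] spin 0.09
top plate 4397 [539.8 215.9] [157.5 188.4] 3.23 zmed 146.9
251 263
[[                 149                  145                  146
                   146                  148                  147
                   147                  145                  149
                   146                  144                  147
                   149                  146                  147]
 [                 151                  147                  151
                   147 -9223372036854775808                  146
                   143 -9223372036854775808                  148
                   147                  145                  147
                   149                  145                  150]
 [                 147                  148                  148
                   147                  149                  148
                   147                  146                  14
[... 4419 characters left out ...]
 148 146]
 [141 141 140 113 111 111 111 110 111 110 114 115 143 146 145]
 [112 113 113 114 111 113 112 110 110 111 110 114 142 146 144]
 [147 144 144 147 146 145 146 147 145 146 145 144 145 146 147]
 [146 145 146 144 144 145 146 145 146 145 147 145 146 148 146]
 [144 149 144 147 148 147 144 145 146 145 146 148 145 145 148]
 [146 144 148 145 147 147 142 145 148 147 146 148 147 146 146]
 [145 146 145 147 142 145 143 146 145 146 149 147 147 145 146]
 [146 145 144 146 147 146 147 147 146 146 147 146 147 145 147]
 [146 147 146 147 146 144 144 147 146 145 146 145 145 145 143]
 [148 144 142 146 145 146 144 145 146 144 144 145 144 144 144]]<stdin>:9: RuntimeWarning: invalid value encountered in cast
```

View pics/crop4.png

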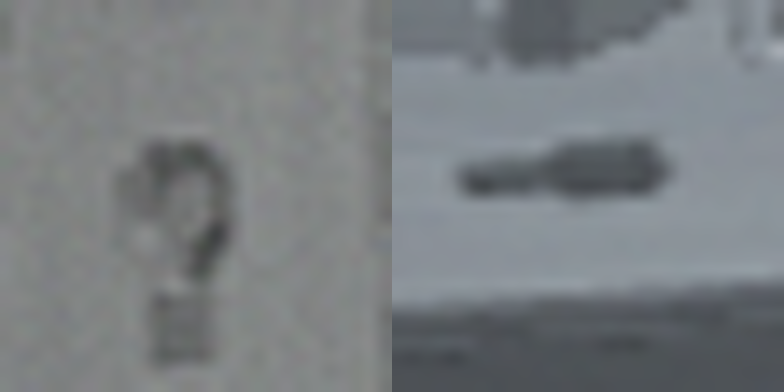

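Through the keyhole the head (z≈138) sits about 1 mm to the -y side of the entry centre, and x is centred. The TCP reading agrees with that. I'll shift 1 mm and go down gently.

Call:
play_rows([
  [1,-0.12,0,0.1,0.1],
  [1,-0.12,0,0.2,0.1],
  [1,-0.12,0,0.3,0.1],
  [1,-0.12,0,0.3,0.1],
  [1,-0.12,0,0.3,0.1],
])

```text
clock: 7.65
eef_pos: [536.5, 235.9, 191.3]
tool_rot: [-3.142, -0.0, 1.639]
force: [-0.5, -0.0, -2.8]
width: 11.2
gripper_force: 58.7
```

Run:
```python
from h import *
go([536.8,235.9,190],93.9)
D=[ctrl.get_image("top")[1] for _ in range(6)]
d=np.nanmedian([np.where(a>0,a,np.nan) for a in D],0); W=cloud("top",d)
print(W[256:276,243:260,2].round().astype(int).tolist().__str__().replace("],","],\n"))
zt=np.median(W[230:240,245:255,2]); w=W[252:280,242:262]; z=w[...,2]
head=(z>132.5)&(z<141)&(z<zt-3); print("plate top",zt,"head",head.sum(),w[head].mean(0))
c,f,T=cam("top"); C=T[:3,3]
hole=z<zt-3; P=w[hole]; Q=C+(P-C)*((zt-C[2])/(P[:,2:]-C[2])); print("hole@top",len(Q),Q.min(0),Q.max(0))
e=Q[Q[:,0]>545]; print(e.mean(0))
go([536.8,235.9,190],93.9)
```

```text
t 7.65 pos [536.5 235.9 191.3] rpy [-179.99   -0.     93.9 ] F [-0.5 -0.  -2.8] M [-0.06 -0.02  0.04] w 11.2 q [-0.7   0.64  0.38  1.77 -0.32  0.78 -0.09]
shift [-0.    0.03  0.13] spin -0.0
[[144, 144, 143, 143, 143, 143, 143, 144, 144, 145, 143, 144, 143, 144, 145, 144, 144],
 [143, 143, 144, 142, 143, 142, 145, 145, 144, 144, 142, 144, 143, 146, 144, 145, 144],
 [143, 144, 145, 143, 146, 143, 145, 144, 142, 144, 143, 144, 144, 143, 145, 144, 145],
 [143, 144, 142, 144, 143, 143, 141, 127, 126, 126, 145, 144, 144, 142, 145, 144, 143],
 [144, 143, 144, 144, 143, 126, 127, 127, 127, 128, 126, 144, 142, 144, 143, 144, 145],
 [144, 143, 142, 143, 143, 126, 127, 139, 139, 138, 126, 127, 145, 143, 144, 144, 145],
 [144, 144, 145, 144, 142, 127, 139, 139, 138, 138, 138, 128, 144, 144, 144, 143, 144],
 [144, 145, 143, 144, 143, 139, 138, 137, 138, 137, 138, 127, 142, 145, 145, 145, 144],
 [143, 145, 142, 144, 143, 127, 138, 138, 139, 140, 137, 128, 143, 144, 145, 143, 143],
 [145, 146, 144, 143, 144, 127, 138, 138, 139, 138, 137, 126, 145, 145, 144, 143, 144],
 [144, 143, 145, 143, 143, 12
[... 552 characters left out ...]
26, 144, 145, 144, 145, 144, 144],
 [143, 145, 144, 143, 145, 144, 140, 127, 128, 125, 127, 145, 145, 143, 143, 144, 143],
 [144, 144, 142, 143, 144, 143, 141, 127, 126, 126, 127, 144, 144, 144, 144, 143, 143],
 [143, 142, 144, 142, 144, 144, 144, 143, 144, 143, 144, 143, 144, 143, 143, 143, 144]]
plate top 143.75775162951743 head 27 [549.06978834 152.33495786 138.22257643]
hole@top 88 [520.17228692 144.53562052 143.75775163] [559.71575597 157.45519086 143.75775163]
[551.85191251 151.01046491 143.75775163]
t 7.95 pos [536.5 235.9 191.3] rpy [180.    -0.    93.89] F [-0.1 -0.3 -3. ] M [-0.01 -0.05  0.08] w 10.9 q [-0.7   0.64  0.38  1.77 -0.32  0.78 -0.09]
shift [-0.    0.03  0.13] spin -0.01
```

Call:
play_rows([
  [1,0.06,-0.12,0,0],
  [1,0.06,-0.12,0.1,0],
  [1,0.06,-0.12,0.15,0],
  [1,0.06,-0.12,0.2,0],
  [1,0.06,-0.12,0.25,0],
  [1,0.06,-0.12,0.3,0],
  [1,0.06,-0.12,0.3,0],
])

```text
clock: 8.65
eef_pos: [535.2, 236.4, 188.2]
tool_rot: [-3.141, 0.0, 1.639]
force: [-0.2, 1.3, -2.8]
width: 10.8
gripper_force: 58.8
```

```bash
python3 -c "
from h import *
go([535.3,236.5,188.3],93.9)"
```

```text
t 8.65 pos [535.2 236.4 188.2] rpy [-179.99    0.     93.89] F [-0.2  1.3 -2.8] M [-0.01 -0.05 -0.01] w 10.8 q [-0.7   0.65  0.38  1.78 -0.33  0.78 -0.09]
shift [ 0.01  0.01 -0.01] spin -0.01
```

Call:
play_rows([
  [1,0,0,0.05,0],
  [1,0,0,0.1,0],
  [1,0,0,0.15,0],
  [1,0,0,0.2,0],
  [1,0,0,0.2,0],
])

```text
clock: 9.15
eef_pos: [535.2, 236.4, 186.2]
tool_rot: [-3.141, 0.0, 1.639]
force: [0.7, -0.4, -3.3]
width: 10.8
gripper_force: 58.8
```

Call:
play_rows([
  [1,0,0,0.05,0],
  [1,0,0,0.1,0],
  [1,0,0,0.15,0],
  [1,0,0,0.2,0],
  [1,0,0,0.2,0],
])

```text
clock: 9.65
eef_pos: [535.2, 236.4, 184.2]
tool_rot: [-3.141, 0.0, 1.639]
force: [-0.4, -0.3, -3.3]
width: 10.7
gripper_force: 58.8
```

Five millimetres below head height with no contact, so the heads are in the entries. I'll lower to the channels.

Call:
play_rows([
  [1,0,0,0.1,0],
  [1,0,0,0.2,0],
  [1,0,0,0.3,0],
  [1,0,0,0.4,0],
  [1,0,0,0.45,0],
  [1,0,0,0.5,0],
  [1,0,0,0.5,0],
])

```text
clock: 10.35
eef_pos: [535.3, 236.4, 179.2]
tool_rot: [-3.142, -0.0, 1.639]
force: [0.3, 1.0, -3.0]
width: 10.9
gripper_force: 58.8
```

Call:
play_rows([
  [1,0,0,0.05,0],
  [1,0,0,0.1,0],
  [1,0,0,0.1,0],
])

```text
clock: 10.65
eef_pos: [535.3, 236.4, 178.3]
tool_rot: [3.142, -0.0, 1.639]
force: [0.6, 0.5, -2.4]
width: 10.8
gripper_force: 59.0
```

Call:
play_rows([
  [1,0,0,0.03,0],
  [1,0,0,0.06,0],
  [1,0,0,0.06,0],
  [1,0,0,0.06,0],
])

```text
clock: 11.05
eef_pos: [535.3, 236.4, 178.3]
tool_rot: [3.141, -0.0, 1.639]
force: [-1.9, -1.1, 5.1]
width: 10.7
gripper_force: 60.1
```

```bash
python3 -c "
from h import *
go([535.3,236.4,178],93.9)"
```

```text
t 11.05 pos [535.3 236.4 178.3] rpy [ 1.7999e+02 -2.0000e-02  9.3890e+01] F [-1.9 -1.1  5.1] M [-0.11  0.52  0.02] w 10.7 q [-0.7   0.66  0.37  1.79 -0.33  0.76 -0.08]
shift [-0.    0.    0.03] spin -0.01
```

Resting on the channels at about 8 N. I'll ease off slightly and slide back.

Call:
play_rows([
  [1,0,0,-0.03,0],
  [1,0,0.15,-0.03,0],
  [1,0,0.3,-0.03,0],
  [1,0,0.45,-0.03,0],
  [1,0,0.6,-0.03,0],
  [1,0,0.75,-0.03,0],
  [1,0,0.9,-0.03,0],
  [1,0,0.9,-0.03,0],
])

```text
clock: 11.85
eef_pos: [542.0, 237.2, 178.3]
tool_rot: [-3.137, -0.001, 1.639]
force: [-7.6, -0.7, 9.6]
width: 10.7
gripper_force: 60.7
```

```bash
python3 -c "
from h import *
go([535.3,236.4,178],93.9)"
```

```text
t 11.85 pos [542.  237.2 178.3] rpy [-1.7973e+02 -3.0000e-02  9.3920e+01] F [-7.6 -0.7  9.6] M [-0.15  1.44 -0.04] w 10.7 q [-0.69  0.67  0.37  1.77 -0.33  0.77 -0.08]
shift [-0.03 -0.68  0.03] spin 0.02
```

Call:
play_rows([
  [1,0,0,-0.04,0],
  [1,0,0,-0.07,0],
  [1,0,0,-0.07,0],
  [1,0,0,-0.07,0],
])

```text
clock: 12.25
eef_pos: [544.4, 237.1, 178.3]
tool_rot: [3.141, 0.0, 1.639]
force: [-0.1, 0.6, -2.6]
width: 11.2
gripper_force: 59.0
```

```bash
python3 -c "
from h import *
go([542,237.2,178],93.9)"
```

```text
t 12.25 pos [544.4 237.1 178.3] rpy [1.7999e+02 1.0000e-02 9.3890e+01] F [-0.1  0.6 -2.6] M [0.08 0.07 0.06] w 11.2 q [-0.69  0.67  0.37  1.76 -0.33  0.77 -0.08]
shift [ 0.03 -0.24  0.03] spin -0.01
```

It was only friction; the plate moves freely. I'll carry on.

Call:
play_rows([
  [1,0,0.15,0,0],
  [1,0,0.3,0,0],
  [1,0,0.45,0,0],
  [1,0,0.6,0,0],
  [1,0,0.75,0,0],
  [1,0,0.9,0,0],
  [1,0,1.0,0,0],
  [1,0,1.0,0,0],
])

```text
clock: 13.05
eef_pos: [554.4, 237.7, 178.7]
tool_rot: [3.141, -0.0, 1.639]
force: [-0.7, -1.4, -2.9]
width: 10.8
gripper_force: 58.8
```

Call:
play_rows([
  [1,0,0.07,0,0],
  [1,0,0.14,0,0],
  [1,0,0.2,0,0],
  [1,0,0.2,0,0],
])

```text
clock: 13.45
eef_pos: [556.3, 237.8, 178.7]
tool_rot: [3.141, -0.0, 1.639]
force: [1.1, -0.4, -2.9]
width: 10.8
gripper_force: 58.8
```

Call:
play_rows([
  [1,0,0.05,0,0],
  [1,0,0.1,0,0],
  [1,0,0.15,0,0],
  [1,0,0.2,0,0],
  [1,0,0.2,0,0],
])

```text
clock: 13.95
eef_pos: [557.8, 237.9, 178.6]
tool_rot: [-3.141, 0.0, 1.639]
force: [-1.1, -0.1, -2.3]
width: 11.4
gripper_force: 59.0
```

```bash
python3 -c "
from h import *
go([542,237.2,178],93.9)"
```

```text
t 13.95 pos [557.8 237.9 178.6] rpy [-179.94    0.     93.89] F [-1.1 -0.1 -2.3] M [-0.03  0.29 -0.  ] w 11.4 q [-0.68  0.69  0.37  1.73 -0.33  0.79 -0.08]
shift [ 0.04 -1.58  0.06] spin -0.01
```

Call:
play_rows([
  [1,0,0.05,0,0],
  [1,0,0.1,0,0],
  [1,0,0.15,0,0],
  [1,0,0.15,0,0],
])

```text
clock: 14.35
eef_pos: [558.1, 237.9, 178.6]
tool_rot: [-3.138, 0.0, 1.639]
force: [-5.6, 0.1, 1.4]
width: 10.9
gripper_force: 59.6
```

It has stopped at about 22.8 mm of slide with 5-6 N resisting. I'll relax the push, settle down and open.

Call:
play_rows([
  [1,0,-0.1,0.02,0],
  [1,0,-0.13,0.05,0],
  [1,0,-0.13,0.05,0],
  [0.8,0,-0.13,0.05,0],
  [0.4,0,-0.13,0.05,0],
  [0,0,-0.13,0.05,0],
  [0,0,-0.13,0.05,0],
  [0,0,-0.13,0.05,0],
  [0,0,-0.13,0.05,0],
  [0,0,-0.13,0.05,0],
])

```text
clock: 15.35
eef_pos: [558.5, 238.0, 178.2]
tool_rot: [3.141, -0.0, 1.639]
force: [0.4, -0.0, -0.1]
width: 85.1
gripper_force: 0.0
```

Call:
play_rows([
  [0,0,0,-1,0],
  [0,0,0,-3,0],
  [0,0,0,-7,0],
  [0,0,0,-11,0],
  [0,0,0,-15,0],
  [0,-10,-10,-16,0],
  [0,-20,-20,-16,0],
  [0,-30,-20,-16,0],
  [0,-30,-20,-16,0],
  [0,-30,-20,-16,0],
])

```text
clock: 16.35
eef_pos: [427.1, 25.7, 336.9]
tool_rot: [3.14, -0.001, 1.639]
force: [1.0, -0.1, 0.4]
width: 85.5
gripper_force: 0.0
```

Run:
```python
from h import *
go([542,237.2,178],93.9)
out=[]
for n in("top","side"):
    im,d=shot(n,n+"9"); W=plate(n,d,130.5); x,y,z=np.moveaxis(W,-1,0)
    for t,lo,hi in(("handle",172,186),("heads",134,141)):
        m=((z>lo)&(z<hi)&(x>500)&(x<590)&(y>100)&(y<350)).astype(np.uint8); k,l,s,c=cv2.connectedComponentsWithStats(m)
        for i in range(1,k):
            if s[i,4]>6: print(n,t,s[i,4],W[l==i].mean(0).round(1),cv2.minAreaRect(W[l==i][:,:2].astype(np.float32)))
    W0=np.load(n+"0.npy")
    for o in("salt_cellar","spatula","drawer"):
        for r in ctrl.trace(n,o)[:3]: print(n,o,round(r["confidence"],2),np.nanmedian(W[r["pixels"]],0).round(1))
a=cv2.imread("pics/top9.png")[190:400,140:310]; b=cv2.imread("pics/side9.png")[110:320,160:360]
cv2.imwrite("pics/crop9.png",cv2.resize(np.hstack([a,b]),None,fx=2.1,fy=2.1))
```

```text
t 16.35 pos [427.1  25.7 336.9] rpy [ 1.7991e+02 -3.0000e-02  9.3910e+01] F [ 1.  -0.1  0.4] M [-0.08  0.03 -0.04] w 85.5 q [-0.55  0.23  0.53  1.99 -0.14  0.95  0.12]
shift [20.31 12.89 15.92] spin 0.01
top plate 6984 [554.4 233.3] [167.2 221.5] 3.78 zmed 130.8
top handle 318 [557.5 232.7 178.7] ((557.7001953125, 232.79696655273438), (12.116750717163086, 103.78398132324219), 3.9743807315826416)
top heads 23 [551.1 152.4 137.7] ((551.5496215820312, 154.2569122314453), (8.399608612060547, 13.278214454650879), 0.974742591381073)
top heads 32 [540.1 311.8 137.4] ((539.6821899414062, 312.3537292480469), (12.049137115478516, 12.285746574401855), 15.969788551330566)
top heads 9 [524.1 219.7 135.3] ((524.7605590820312, 219.34793090820312), (5.356871604919434, 9.52785587310791), 20.17182159423828)
top heads 10 [504.9 205.3 134.7] ((505.5193786621094, 205.20738220214844), (6.239645004272461, 8.413369178771973), 1.4656095504760742)
top heads 9 [505.1 187.6 135.2] ((504.8641662597656, 188.299560546875), (4.16971492767334, 8.408576965332031), 1.313966155052185)
top salt_cellar 0.95 [391.3 -86.8 
[... 239 characters left out ...]
12, 232.56430053710938), (11.92638111114502, 107.15538787841797), 3.8705568313598633)
side heads 13 [542.3 310.7 136.4] ((542.2571411132812, 310.70367431640625), (11.888379096984863, 9.921902656555176), 89.16571807861328)
side heads 14 [562.8 181.9 137.8] ((562.7937622070312, 181.1765899658203), (9.505678176879883, 5.311011791229248), 12.916884422302246)
side heads 17 [553.1 150.6 136.8] ((552.8270874023438, 150.20953369140625), (11.601515769958496, 8.969279289245605), 89.1500244140625)
side salt_cellar 0.89 [ 395.7 -104.5   56.4]
side salt_cellar 0.75 [ 417.3 -239.3   57. ]
side salt_cellar 0.73 [840.3 -24.2  56. ]
side spatula 0.84 [ 751.7 -163.2    4.7]
side drawer 0.7 [346.8 202.3  41.7]
```

View pics/crop9.png

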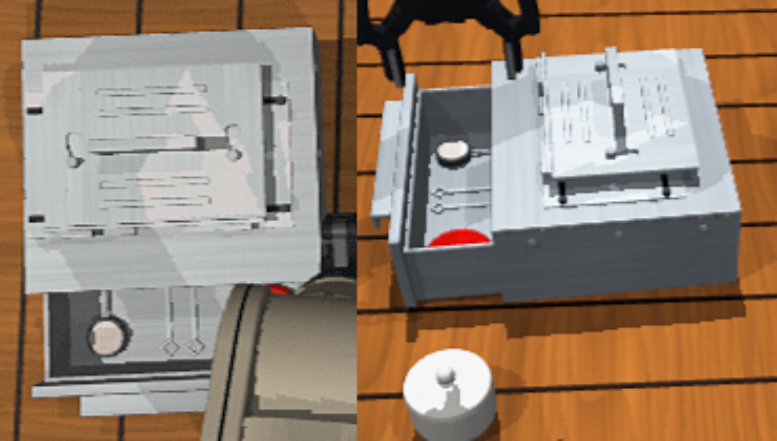

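The shield lies flat with both heads at the slot ends. The handle sits 12 mm behind the stud midpoint in both views, and the drawer, cellar and spatula haven't moved.

```bash
python3 -c "
from cell import ctrl
print(ctrl.finish_job())"
```

```text
the job is handed in; nothing more can be done
None
```

The heat shield is back on the drawer unit, lying flat and hooked under both stud heads 12 mm back (the stop), and let go; the drawer, salt cellar and spatula are where they were, and the job is handed in (no verdict was returned).

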